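# Hang the basket, then crack the stuck desiccator lid and hold it ajar

## Robot

A 6-joint arm with a two-finger parallel gripper is mounted at the origin on a cart in front of the work surface, level with it; the furniture and walls round the work are solid. World frame = base frame: x ahead of the robot, y to its left, z up, the work surface at z = 0. Lengths are in m, angles in rad, forces in N, time in s.
With the tool pointing down it reaches from about 0.3 to 0.825 m from the base axis. Payload 5.4 kg.
Tool frame: the origin (TCP) lies midway between the tips of the shut fingers; the grasp point (between the pads) lies 19 mm behind it (r.grip_depth is the distance from the TCP to the grasp point, in m); z points along the fingers, y is the direction in which the jaws open and shut (so a half turn about z gives the same grasp; the last joint's range is limited). The gripper opens to 92 mm and grips with 3 to 60 N. Pads are 20 mm wide; open, the fingers measure 128 mm over their backs; the gripper's body (75 mm by 189 mm) begins 69 mm behind the grasp point.
Start: joints at [1.122, 0.158, 1.597, -0, 1.386, -0.21], TCP at [0.136, 0.559, 0.215] pointing down, gripper open.
Joint ranges: [-2.91, 2.91], [-0.94, 2.29], [0.18, 2.7], [-1.29, 4.43], [0.17, 2.64], [-3, 3]. Speed limits (rad/s): [2.57, 2.57, 3.14, 3.14, 3.14, 3.14].

## Interface

Orientations are given as a rotation vector (axis times angle).
In Python, from rig import r gives the robot as it stands. The module is installed in compiled form; this text tells all that it offers.
- The arm moves only by the tool jog_arm, never from a script. Its argument "deltas" is text: rows parted by semicolons, each of 5 numbers parted by spaces: the shift along the world's x, y, z in mm, then the turn about the world's z in rad, then the finger opening in mm, from 0 to 91.9. In form: dx dy dz roll hand; .... A call has 1 to 20 rows; each row shifts and turns the pose as measured when the row begins; what a row does not reach is not made up. A row lasts 1/10 s, in which the tool goes at most 50 mm and 8.59 degrees, less where a joint would pass 70% of its speed; a pose out of reach is approached as far as the arm can. A call with a gripper value outside its range is refused whole. The fingers move at their own pace and stop on an object; "force" is the grip in N (left out, the last holds). Time passes only in rows, so rows that do not move let the fingers close. It gives the time, the measured TCP pose, the force and the opening at its end, in the units of the state.
- r.observe(): the state, without advancing time (a new reading comes with each control period).
- r.capture(name): name is "scene" or "top" or "wrist"; returns a dict with "frame" (384x512x3 uint8, blue, green, red), "fovy" (degrees; the focal length in pixels is half the picture's height over the tangent of half this angle, whatever the lens; pixels are square), "cx", "cy" (the principal point, pixels), "xyz" and "rotation" of the camera in the world. Camera axes: x right, y down, z forward; pixel columns grow to the right and rows downward; lengths in m; the calibration is good to about 2 mm. A picture is of the moment at which its call begins. There is no depth.
- r.job_done(): hands the job in, once; it reports no verdict.
The state is a dict: "time_s": time; "joint_pos": joint angles; "dq": joint speeds; "joint_efforts": joint torques, N m; "tcp_pos": TCP position; "eef_rot": TCP orientation; "force": force on the tool from outside, world axes, zero at the start; "moment": the same for the moment, N m; "finger_gap": finger opening in m.
Only numpy, scipy, OpenCV 4.12 (cv2) and the standard library are available. Lean on these libraries where they do the work, as an engineer would, in place of code of your own. Each camera call takes 0.05 s, during which the arm holds its last target.

## Task

The desiccator's lid has stuck to its gasket: take the wire basket off the lid, keeping it upright, and hang it by its handle on the hook of the draining stand, letting go of it. Then take the lid by its grip bar, pull up until the seal breaks free, and without letting the lid fly open hold it just ajar, its front edge 2 to 5 cm up, so that air seeps in without stirring the samples. Finish still holding the lid there, with the basket left hanging and the other things on the bench left alone.

Things in the scene. Friction and masses are not known exactly. Their poses are not given: they have to be found in the camera images.
- desiccator: White box, 220 deep (x) x 250 wide (y) mm on black rubber feet, its rim and black gasket 88 mm above the bench, with a grey lid that has a clear window; fixed to the bench. Origin under the centre of the box; its x axis points from the front (round gauge, grip bar; towards the robot) to the hinge side, y to its left, z up. Closed, the lid's flat top is 102 mm above the origin; the lid's front edge is 124 mm in front of the origin.
- lid (a joint): Angle of the desiccator's lid, rad: 0 shut, growing as the front edge goes up (1.8 fully open). The front edge is 0.238 m from the hinge line, so 0.14 rad lifts it 33 mm. The stuck gasket gives way at 10 to 16 N of upward pull at the grip bar, within the first 6 mm of lift there; after that only the lid's weight (0.40 kg, 2 to 3 N at the bar) is left, the seal does not stick again, and the lid falls shut if it is let go.
- lid_hinge (a point): Middle of the lid's hinge line, 114 mm behind and 88 mm above the desiccator's origin; the line runs along the desiccator's y axis. Its axes are the desiccator's.
- lid_grip (a point): Middle of the steel grip bar on the lid near its front edge: a round bar 10 mm thick, 88 mm long along the desiccator's y axis, between two posts (at 50 mm either side). Its axis is 36 mm above the lid's top and, shut, 138 mm above and 97 mm in front of the desiccator's origin; it moves with the lid.
- basket: Square steel wire basket, 75 x 75 mm, 45 mm high, with white stir bars that stay in it and a rigid strap handle arching over it, 117 mm high in all; 0.14 to 0.28 kg. It starts on the desiccator's lid. Origin at the centre of its underside, z up. The handle stands in the basket's y-z plane: two upright flat legs, 12 mm wide (x), 3 mm thick, 52 mm apart over their outer faces (y), straight from 70 to 115 mm above the underside, joined by a flat strap at the top.
- handle_grip (a point): Point midway between the handle's two upright legs, 98 mm above the basket's underside: grasp here across the legs, along the basket's y axis. Leaves the space between the legs (46 mm) free for the hook.
- handle_top (a point): Middle of the underside of the handle's top strap, 114 mm above the basket's underside; it rests on the hook when the basket hangs.
- hook_stand: Draining stand: grey base plate 140 (x) x 105 (y) x 15 mm, a steel rod 219 mm high standing 45 mm behind its middle, and a clamp on the rod from which one hook of 7 mm round steel points forward, along the stand's -x axis; fixed. Origin under the middle of the base. It stands to the left or to the right of the desiccator.
- hook_seat (a point): Top of the hook's lowest point, where a handle comes to rest: 36 mm in front of the stand's origin, 200 mm above the bench. Its axes are the stand's (the hook points along -x).
- hook_tip (a point): Top of the hook's upturned tip, 56 mm in front of the stand's origin, 217 mm above the bench (17 mm higher than the seat).
- tip_box: Bystander: pipette tip box with a clear lid, 94 x 122 x 75 mm, origin at the centre of its underside; on the other side of the desiccator from the stand.
- beaker: Bystander: clear beaker, 54 mm wide, 70 mm high, origin at the centre of its underside; near the robot on the left.
- timer: Bystander: white bench timer lying flat, 70 x 62 x 19 mm, origin at the centre of its underside; near the robot on the right.
Not all that is in view belongs to the job. Leave any red or yellow look-alike of the basket alone.

How it is judged:
By the outcome, as a careful person would: the job done as asked, in the order asked, and still so for the second after the job is handed in, while the arm keeps its last pose, push and grip.
It also fails if it takes over 58 s, if anything falls off the work surface, if the arm or the gripper's body presses on something with over 40 N, if the wrist force passes 120 N, or if a joint passes its speed limit or range.

## Working session

There is one attempt and no reset: what is moved stays moved. The work goes in short steps, Python scripts to look and compute and a tool call to move; the robot and the scene stay as the last step left them, time stands still between calls to the robot, and variables do not carry over. Pictures are saved under pics/ and viewed, and the job is handed in when it is done.

Besides the shell and the picture viewer there is one more tool, called after "Emit:" as name(argument=value, ...) on one line, values as JSON. jog_arm: Moves the arm, as the interface text tells. Its arguments: {"type":"object","properties":{"deltas":{"type":"string"},"force":{"type":"number"}},"required":["deltas"]}

```bash
mkdir -p pics; cat > h.py <<'E'
import numpy as np, cv2
from rig import r
def cap(n,save=None,scale=1.5):
    c=r.capture(n)
    if save: cv2.imwrite('pics/'+save+'.png',cv2.resize(c['frame'],None,fx=scale,fy=scale))
    return c
def f(c): return c['frame'].shape[0]/2/np.tan(np.radians(c['fovy'])/2)
def R(c):
    a=np.array(c['rotation'],float)
    return a if a.shape==(3,3) else cv2.Rodrigues(a)[0]
def ray(c,u,v):
    d=R(c)@np.array([(u-c['cx'])/f(c),(v-c['cy'])/f(c),1.]); return np.array(c['xyz']),d/np.linalg.norm(d)
def onz(c,u,v,z):
    o,d=ray(c,u,v); return o+d*(z-o[2])/d[2]
def proj(c,p):
    q=R(c).T@(np.array(p)-np.array(c['xyz'])); return np.array([c['cx']+f(c)*q[0]/q[2],c['cy']+f(c)*q[1]/q[2]])
def tri(c1,p1,c2,p2):
    A=np.zeros((3,3));b=np.zeros(3)
    for c,p in((c1,p1),(c2,p2)):
        o,d=ray(c,*p);M=np.eye(3)-np.outer(d,d);A+=M;b+=M@o
    return np.linalg.solve(A,b)
E
python3 - <<'E'
from h import *
for n in('scene','top','wrist'):
    c=cap(n,n+'0'); print(n,c['xyz'],np.round(c['rotation'],3).tolist(),c['fovy'],c['cx'],c['cy'])
print(r.observe())
E
```

```text
scene [0.13724974 0.56436667 0.85942938] [-0.868, 2.574, -1.043] 55.23615790579739 258.2889378067166 185.90048349830005
top [0.46725774 0.02268499 1.45348817] [-2.189, 2.208, -0.068] 52.67292307489413 245.71480705500582 186.87659915751212
wrist [0.06168403 0.57560055 0.38400635] [2.292, 1.802, 0.248] 58.14271144954357 260.6098444062707 193.73618939142412
{'time_s': 0.15, 'joint_pos': array([ 1.12189873e+00,  1.58879481e-01,  1.59791312e+00, -1.99143426e-05,
        1.38619243e+00, -2.10104861e-01]), 'dq': array([-0.00035104, -0.00120118, -0.0015813 , -0.00094058, -0.00035481,
        0.0007419 ]), 'joint_efforts': array([ 1.25483835e-03, -3.85917628e+01, -3.22434103e+01,  7.01696961e-02,
        3.51108145e-02, -8.88736781e-05]), 'tcp_pos': array([0.13582571, 0.55824402, 0.21387398]), 'eef_rot': array([-3.74146929e-01, -3.11879783e+00,  2.07913869e-03]), 'force': array([-0.13048408,  0.74753227,  0.41095474]), 'moment': array([-0.04439523,  0.02883734, -0.02462267]), 'finger_gap': 0.09193284183989589}
```

View pics/scene0.png

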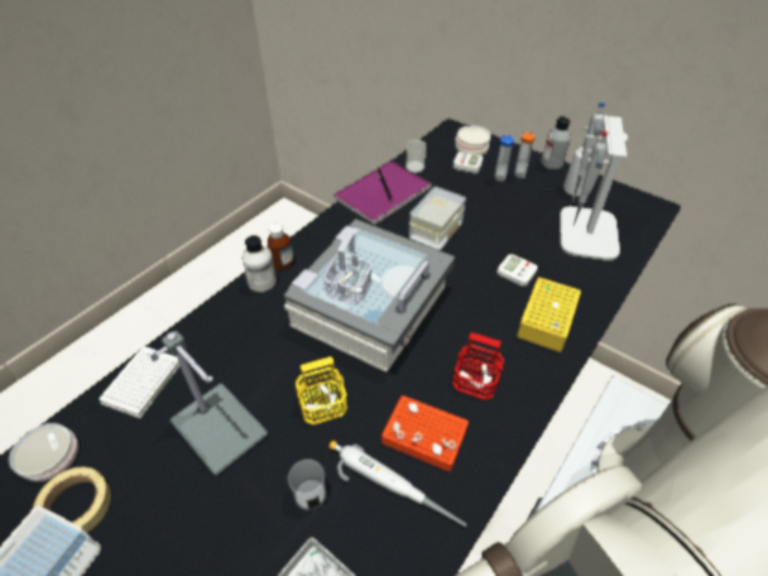

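View pics/top0.png

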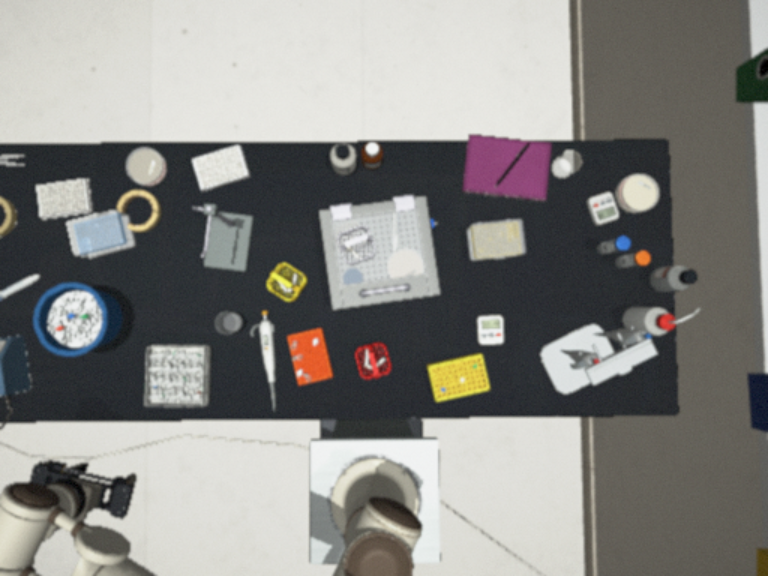

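View pics/wrist0.png

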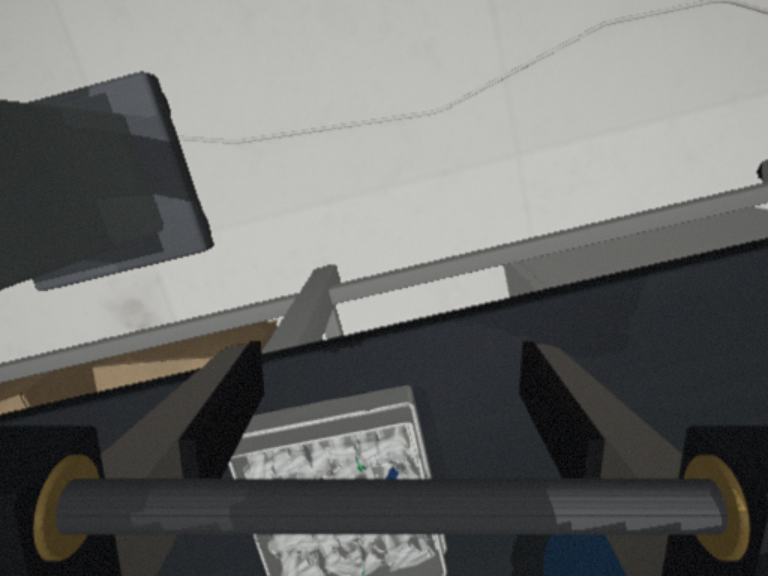

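The scene and top views show the desiccator at top px (380,252) in the 1.5x picture. The basket is on its lid at (355,243), the stand is on the left at (228,240), and the red and yellow baskets are decoys. I'll zoom in next.

```bash
python3 - <<'E'
from h import *
t=r.capture('top')['frame']; s=r.capture('scene')['frame']
def crop(im,x0,y0,x1,y1,n,k):
    cv2.imwrite('pics/'+n+'.png',cv2.resize(im[y0:y1,x0:x1],None,fx=k,fy=k,interpolation=cv2.INTER_CUBIC))
crop(t,205,120,300,212,'t1',6); crop(t,120,125,180,190,'t2',8)
crop(s,180,140,310,250,'s1',6); crop(s,100,215,185,320,'s2',5.5)
E
```

```text
(no output)
```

View pics/t1.png

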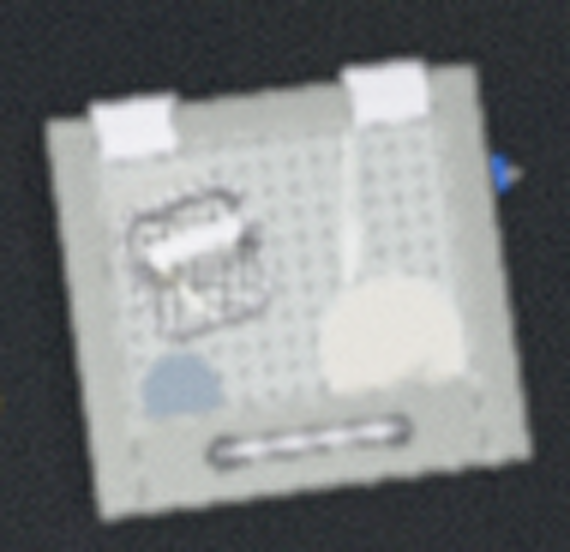

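View pics/t2.png

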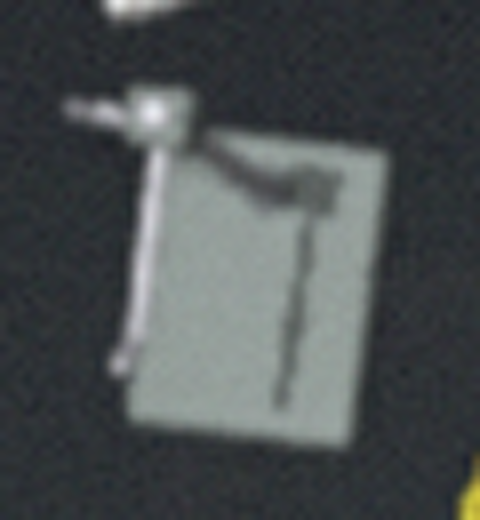

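View pics/s1.png

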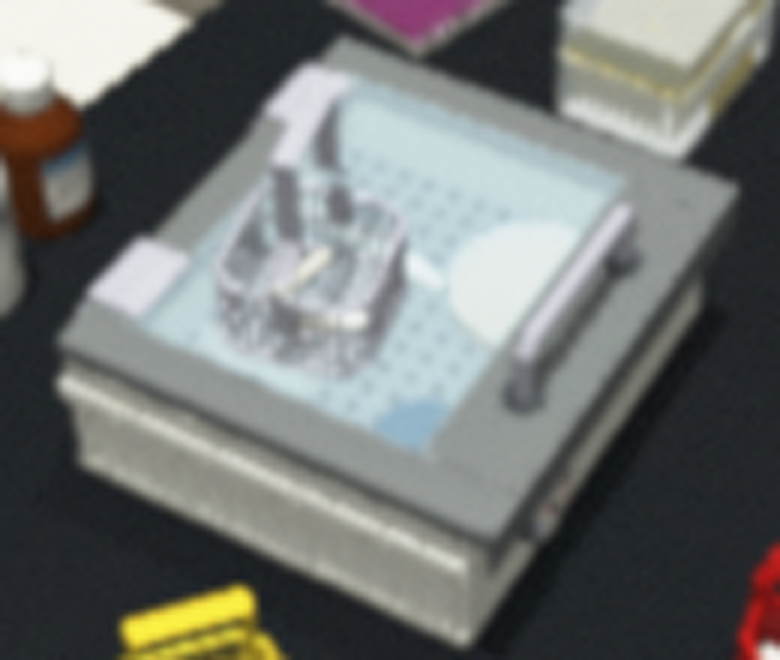

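View pics/s2.png

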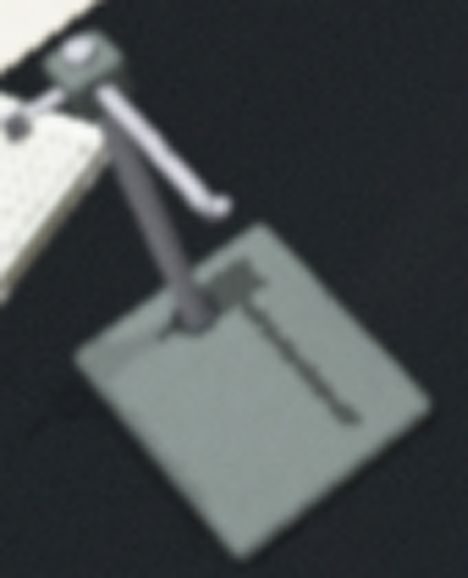

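```bash
python3 - <<'E'
from h import *
t=r.capture('top'); s=r.capture('scene')
def P(c,x,y,x0,y0,k,z): return onz(c,x0+(x+.5)/k-.5,y0+(y+.5)/k-.5,z)
T1=lambda x,y,z:P(t,x,y,205,120,6,z); T2=lambda x,y,z:P(t,x,y,120,125,8,z)
S1=lambda x,y,z:P(s,x,y,180,140,6,z); S2=lambda x,y,z:P(s,x,y,100,215,5.5,z)
np.set_printoptions(precision=4,suppress=True)
print('lid top'); C=[T1(*p,.102) for p in((47,120),(476,65),(533,458),(103,520))]
for c in C: print(c)
print(np.linalg.norm(C[0]-C[1]),np.linalg.norm(C[1]-C[2]),'ctr',np.mean(C,0))
print('lid scene'); C=[S1(*p,.102) for p in((62,345),(340,42),(738,188),(492,545))]
for c in C: print(c)
print(np.mean(C,0))
print('bar top',T1(222,453,.143),T1(403,431,.143)); print('bar scene',S1(525,355,.143),S1(628,213,.143))
print('handle',T1(150,257,.219),T1(240,228,.219))
print('stand'); C=[T2(*p,.015) for p in((208,130),(388,150),(350,445),(128,420))]
for c in C: print(c)
C=[S2(*p,.015) for p in((75,358),(262,224),(432,405),(240,560))]
for c in C: print(c)
print(np.mean(C,0))
print('tip',T2(122,360,.217),S2(222,205,.217)); 
q=lambda x,y,x0,y0,k:(x0+(x+.5)/k-.5,y0+(y+.5)/k-.5)
print(tri(t,q(122,360,120,125,8),s,q(222,205,100,215,5.5)))
print('rod',T2(155,112,.225),S2(82,50,.225))
E
```

```text
lid top
[0.7059 0.1261 0.102 ]
[ 0.7366 -0.1255  0.102 ]
[ 0.5057 -0.1554  0.102 ]
[0.4719 0.0947 0.102 ]
0.25346674276407005 0.23276462732410913 ctr [ 0.605 -0.015  0.102]
lid scene
[0.6984 0.1282 0.102 ]
[ 0.7348 -0.1184  0.102 ]
[ 0.5061 -0.1523  0.102 ]
[0.4711 0.0995 0.102 ]
[ 0.6026 -0.0108  0.102 ]
bar top [0.5089 0.0253 0.143 ] [ 0.5204 -0.0769  0.143 ]
bar scene [0.5034 0.033  0.143 ] [ 0.5178 -0.068   0.143 ]
handle [0.6113 0.0626 0.219 ] [0.6264 0.0145 0.219 ]
stand
[0.7185 0.3819 0.015 ]
[0.7085 0.2981 0.015 ]
[0.5707 0.3155 0.015 ]
[0.5832 0.4183 0.015 ]
[0.7169 0.4022 0.015 ]
[0.7044 0.3005 0.015 ]
[0.5679 0.3187 0.015 ]
[0.5807 0.4206 0.015 ]
[0.6425 0.3605 0.015 ]
tip [0.591  0.3653 0.217 ] [0.5871 0.3671 0.217 ]
[0.591  0.3661 0.2123]
rod [0.6892 0.3506 0.225 ] [0.6821 0.355  0.225 ]
```

Estimates: the desiccator's yaw is about 0.13 and its bar is near (0.512,-0.022). The basket handle is near (0.619,0.039) with yaw about 0.30. The hook seat is near (0.607,0.365), with the stand's yaw about -0.13. I'll go above the basket and look with the wrist camera.

Emit:
jog_arm(deltas="0 0 40 0 91; 0 0 45 0 91; 10 -15 40 0 91; 28 -34 10 0.05 91; 28 -34 5 0.05 91; 28 -34 0 0.05 91; 28 -34 0 0.05 91; 28 -34 0 0.05 91; 28 -34 0 0.05 91; 28 -34 0 0.05 91; 28 -34 0 0.05 91; 28 -34 0 0.05 91; 28 -34 0 0.05 91; 28 -34 0 0.05 91; 28 -34 0 0 91; 28 -34 0 0 91; 0 0 0 0 91", force=20)

```text
time_s: 2.05
tcp_pos: [0.5187, 0.0788, 0.3594]
eef_rot: [-0.529, 3.088, -0.001]
force: [-0.6, 0.6, -0.6]
finger_gap: 0.091
```

```bash
cat >> h.py <<'E'
def psi():
    o=r.observe(); M=cv2.Rodrigues(np.array(o['eef_rot']))[0]; return np.arctan2(-M[0,1],M[1,1])
E
python3 - <<'E'
from h import *
c=cap('wrist','w1'); print(psi(),c['xyz'],R(c)[:,2]); 
E
```

```text
0.34091231456291016 [0.44530209 0.05243896 0.52899664] [ 0.2640521   0.09204199 -0.96010664]
```

View pics/w1.png

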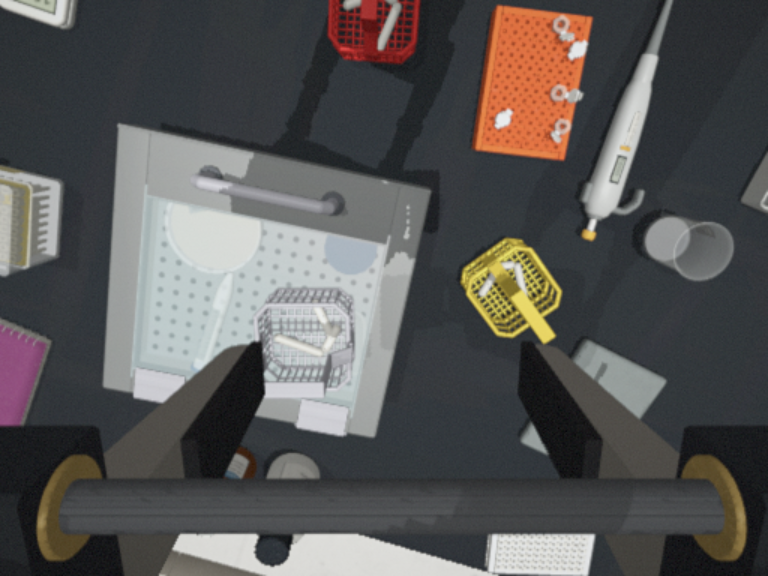

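The wrist view shows the steel basket at 1.5x px (305,340), with its strap near (295,391) partly behind a finger. I'll move closer so that it lies between the fingers.

Emit:
jog_arm(deltas="35 -25 0 -0.03 91; 35 -20 0 0 91; 10 0 -20 0 91; 0 0 -20 0 91; 0 0 0 0 91; 0 0 0 0 91")

```text
time_s: 2.7
tcp_pos: [0.5972, 0.0413, 0.3205]
eef_rot: [-0.493, 3.093, 0.005]
force: [0.6, 0.4, 0.5]
finger_gap: 0.0911
```

```bash
python3 - <<'E'
from h import *
c=cap('wrist','w2'); print(psi(),r.observe()['tcp_pos'])
cv2.imwrite('pics/w2c.png',cv2.resize(c['frame'][200:330,170:360],None,fx=4,fy=4,interpolation=2))
E
```

```text
0.3163653850814228 [0.5971565  0.04133858 0.32051127]
```

View pics/w2.png

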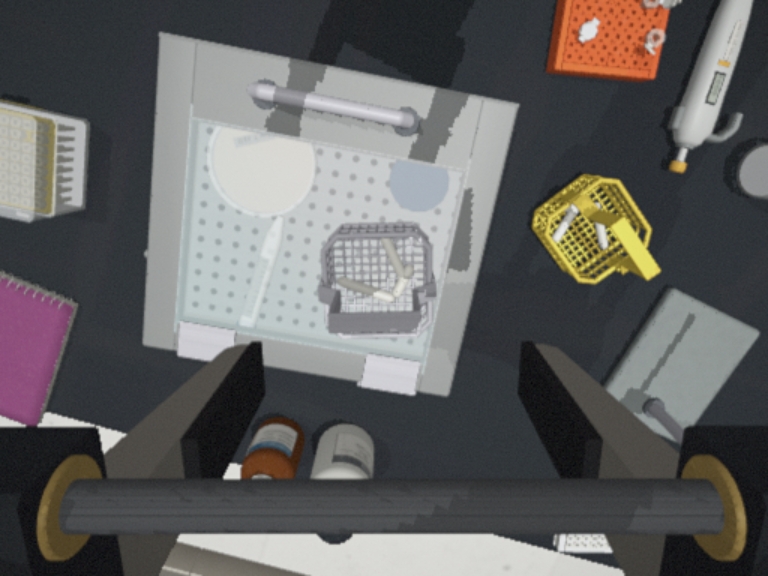

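View pics/w2c.png

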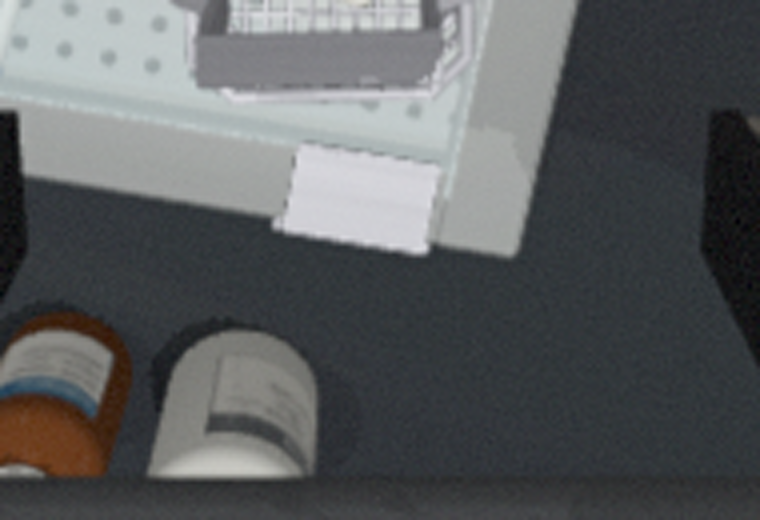

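```bash
python3 - <<'E'
from h import *
np.set_printoptions(precision=4,suppress=True)
c=r.capture('wrist')
q=lambda x,y:(170+(x+.5)/4-.5,200+(y+.5)/4-.5)
p=[onz(c,*q(*a),.219) for a in((199,62),(440,56),(318,59))]
print(p, np.linalg.norm(p[0]-p[1])); d=p[1]-p[0]; print('yaw',np.arctan2(-d[0],d[1]), np.arctan2(d[1],d[0]))
# bar from 1.5x image: ends
w=lambda x,y:((x+.5)/1.5-.5,(y+.5)/1.5-.5)
print('bar',onz(c,*w(262,92),.143),onz(c,*w(408,118),.143))
print('lid',[onz(c,*w(*a),.102) for a in((160,33),(519,103),(449,395),(143,345))])
print(r.observe()['tcp_pos'],psi())
E
```

```text
[array([0.6266, 0.0145, 0.219 ]), array([0.6098, 0.0618, 0.219 ]), array([0.6183, 0.0379, 0.219 ])] 0.050164206915001494
yaw 0.3419709845878795 1.9127673113827761
bar [ 0.5211 -0.0689  0.143 ] [0.5072 0.023  0.143 ]
lid [array([ 0.5059, -0.1541,  0.102 ]), array([0.4715, 0.0951, 0.102 ]), array([0.7015, 0.126 , 0.102 ]), array([ 0.7359, -0.1232,  0.102 ])]
[0.5974 0.041  0.3209] 0.31615356122565963
```

The strap is centred at (0.618,0.038) with yaw about 0.34. I'll descend over it so the TCP reaches z 0.181.

Emit:
jog_arm(deltas="21 -3 -15 0.02 91; 0 0 -40 0 91; 0 0 -35 0 91; 0 0 -30 0 91; 0 0 -10 0 91; 0 0 0 0 91", force=20)

```text
time_s: 3.4
tcp_pos: [0.6218, 0.0403, 0.1986]
eef_rot: [-0.527, 3.069, -0.003]
force: [-0.2, 0.7, 0.3]
finger_gap: 0.0912
```

```bash
python3 - <<'E'
from h import *
c=cap('wrist','w3'); print(psi(),r.observe()['tcp_pos'],r.observe()['force'])
E
```

```text
0.3401901447507683 [0.6222049  0.04020278 0.19953726] [-0.59866685 -0.54345409  0.21705106]
```

View pics/w3.png

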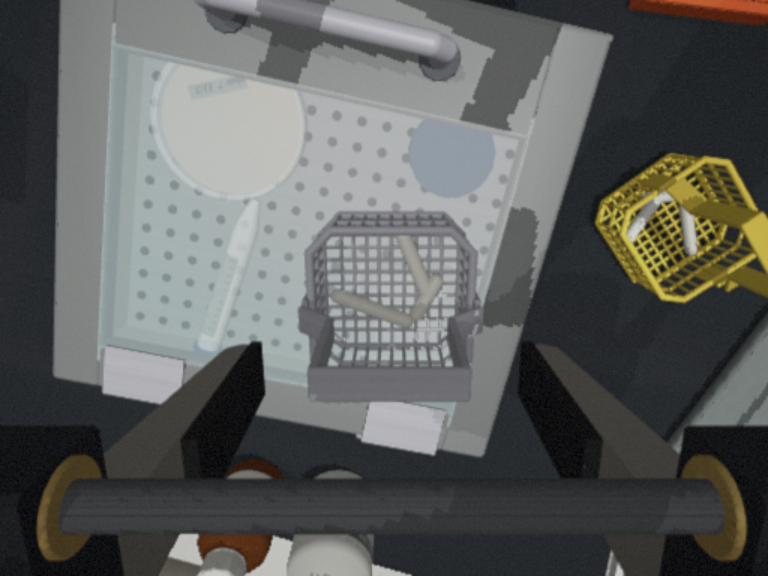

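```bash
python3 - <<'E'
from h import *
np.set_printoptions(precision=4,suppress=True)
c=r.capture('wrist');o=r.observe();t=o['tcp_pos']
print(t,proj(c,t)*1.5, proj(c,[t[0],t[1],.219])*1.5)
w=lambda x,y:((x+.5)/1.5-.5,(y+.5)/1.5-.5)
p=[onz(c,*w(*a),.219) for a in((307,384),(471,384),(390,384))];print(p)
d=p[1]-p[0]; print(np.arctan2(-d[0],d[1]),np.linalg.norm(d))
E
```

```text
[0.6229 0.0401 0.2005] [391.5771 370.4982] [391.2773 396.158 ]
[array([0.6278, 0.0132, 0.219 ]), array([0.6102, 0.0624, 0.219 ]), array([0.6189, 0.0381, 0.219 ])]
0.34371431500743627 0.0522313709107493
```

Centred to within 3–4 mm. I'll correct that, go down, and close.

Emit:
jog_arm(deltas="-4 -2 -10 0 91; 0 0 -9 0 91; 0 0 0 0 91; 0 0 0 0 91")

```text
time_s: 3.9
tcp_pos: [0.6213, 0.0375, 0.1857]
eef_rot: [-0.525, 3.057, -0.009]
force: [0.6, -0.7, 0.1]
finger_gap: 0.0906
```

Emit:
jog_arm(deltas="-2 0 -4 0 91; 0 0 0 0 70; 0 0 0 0 50; 0 0 0 0 40; 0 0 0 0 40; 0 0 0 0 40; 0 0 0 0 40; 0 0 0 0 40", force=20)

```text
time_s: 4.7
tcp_pos: [0.6196, 0.0378, 0.1821]
eef_rot: [-0.525, 3.056, -0.009]
force: [-0.8, 0.7, 0.3]
finger_gap: 0.0524
```

Emit:
jog_arm(deltas="0 0 10 0 40; 0 0 20 0 40; 0 0 30 0 40; 0 0 40 0 40; 0 0 30 0 40; 0 0 0 0 40; 0 0 0 0 40")

```text
time_s: 5.4
tcp_pos: [0.6156, 0.0378, 0.3138]
eef_rot: [-0.526, 3.065, -0.006]
force: [-0.2, 0.2, -2.9]
finger_gap: 0.052
```

```bash
python3 - <<'E'
from h import *
c=cap('wrist','w4'); o=r.observe(); print(psi(),o['tcp_pos'],o['force'],o['eef_rot'],o['finger_gap'])
c=cap('scene','s4')
E
```

```text
0.3399530814210656 [0.61563651 0.03776274 0.31389268] [ 0.65176703  0.50131603 -2.11996027] [-0.52625428  3.06489028 -0.00573574] 0.05194422686378204
```

View pics/w4.png

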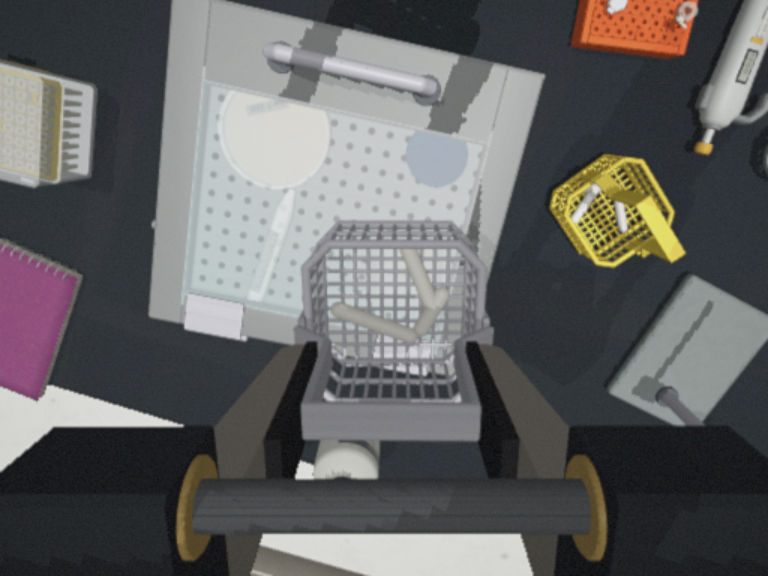

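View pics/s4.png

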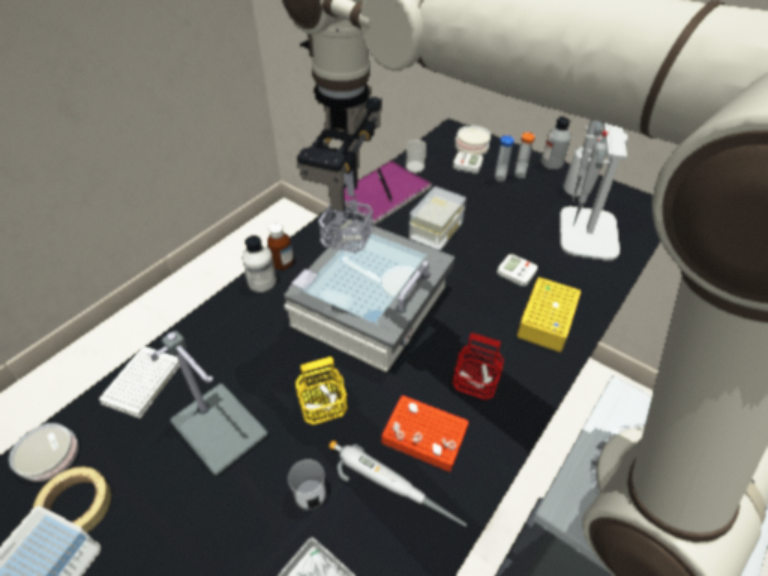

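The basket is held upright with a 52 mm gap and a load of about 2–3 N, and the lid is clear. I'll carry it to a point in front of the hook.

Emit:
jog_arm(deltas="-15 10 10 0 40; -25 25 10 -0.04 40; -25 25 0 -0.05 40; -15 35 0 -0.05 40; -10 35 0 -0.05 40; 0 35 0 -0.05 40; 0 35 0 -0.05 40; 0 35 0 -0.05 40; 0 30 0 -0.05 40; 0 30 0 -0.05 40; 0 20 0 -0.03 40; 0 10 0 0 40; 0 0 0 0 40; 0 0 0 0 40")

```text
time_s: 6.9
tcp_pos: [0.5082, 0.3707, 0.2992]
eef_rot: [-0.236, -3.112, 0.024]
force: [0.1, 0.6, -3.2]
finger_gap: 0.0517
```

```bash
python3 - <<'E'
from h import *
c=cap('wrist','w5'); o=r.observe(); print(psi(),o['tcp_pos'],o['force'],o['finger_gap'])
c=cap('scene','s5')
E
```

```text
-0.15170094368658768 [0.50820528 0.37052503 0.29919712] [-0.58393314  0.06963925 -3.45157083] 0.05174648653731047
```

View pics/w5.png

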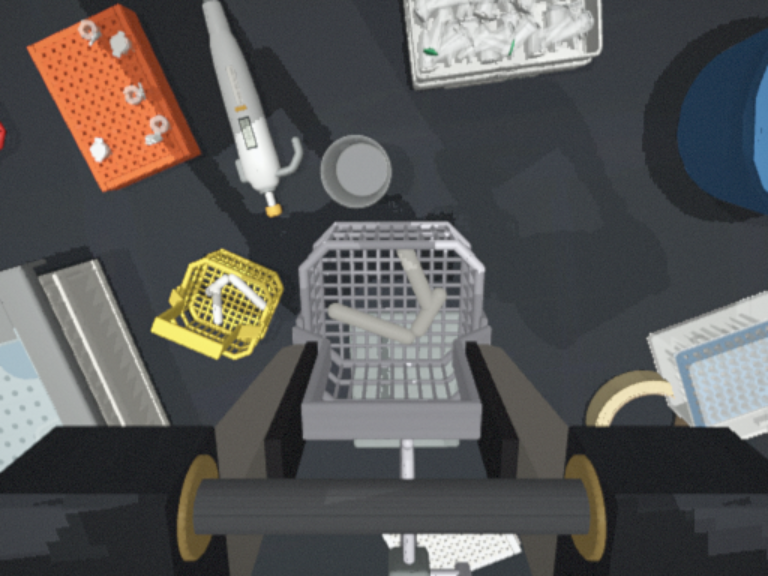

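View pics/s5.png

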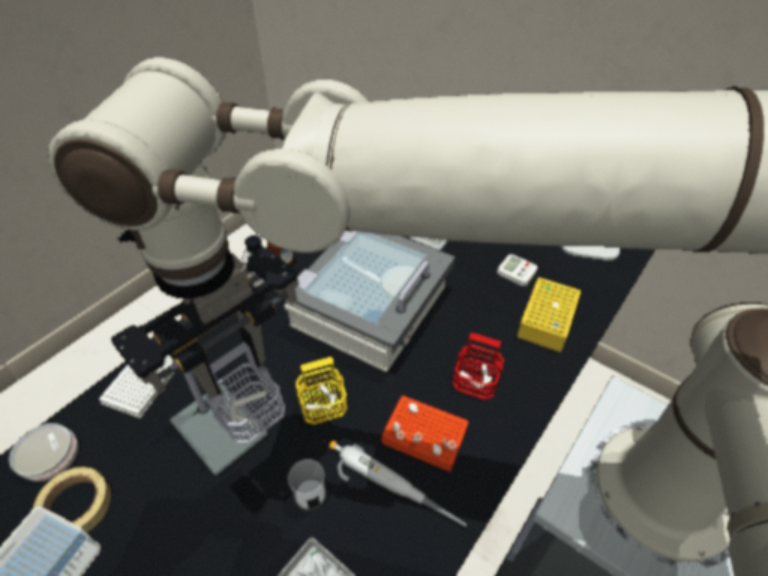

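```bash
python3 - <<'E'
from h import *
np.set_printoptions(precision=4,suppress=True)
c=r.capture('wrist');o=r.observe();t=o['tcp_pos']
w=lambda x,y:((x+.5)/1.5-.5,(y+.5)/1.5-.5)
for a in((407,448),(408,472),(409,540)): print(onz(c,*w(*a),.2))
p=onz(c,*w(392,420),t[2]+.037); print('strap',p,t)
for z in(.2,.215):
  a,b=onz(c,*w(407,448),z),onz(c,*w(409,540),z); d=b-a; print('yaw',np.arctan2(d[1],d[0]))
print('hook expected',proj(c,[.607,.3646,.2])*1.5,proj(c,[.589,.366,.217])*1.5)
cv2.imwrite('pics/w5c.png',cv2.resize(c['frame'][280:384,220:330],None,fx=5,fy=5,interpolation=2))
E
```

```text
[0.6019 0.3634 0.2   ]
[0.6179 0.3616 0.2   ]
[0.6654 0.3554 0.2   ]
strap [0.5087 0.3706 0.3373] [0.5086 0.3705 0.3003]
yaw -0.12504414985666548
yaw -0.12504414985666565
hook expected [410.0851 455.0884] [408.5836 443.3571]
```

View pics/w5c.png

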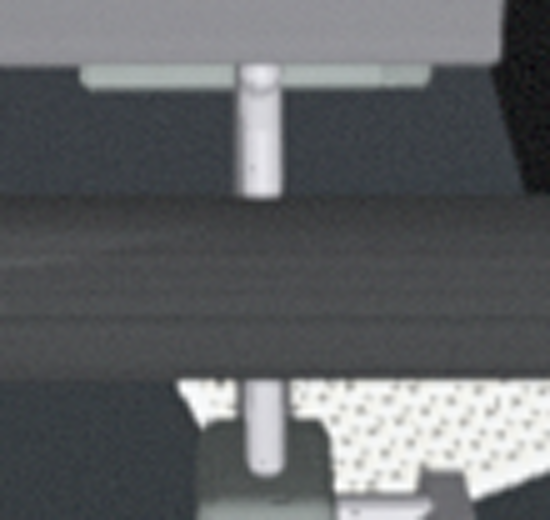

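The hook tip appears at 1.5x px (408,443), just where my estimate predicted. The hook's yaw is -0.125, so the seat is near (0.608,0.363). I'll descend to pass the strap over the tip.

Emit:
jog_arm(deltas="0 3 -35 0.02 40; 0 2 -30 0 40; 0 0 -20 0 40; 0 0 -8 0 40; 0 0 0 0 40; 0 0 0 0 40")

```text
time_s: 7.65
tcp_pos: [0.5118, 0.3718, 0.2095]
eef_rot: [-0.215, -3.124, 0.018]
force: [0.7, -0.6, -2.6]
finger_gap: 0.0515
```

```bash
python3 - <<'E'
from h import *
c=cap('wrist','w6'); o=r.observe(); print(psi(),o['tcp_pos'],o['force'],o['finger_gap'])
E
```

```text
-0.1370313197292302 [0.51202828 0.3718636  0.20985564] [ 0.76645684 -0.41875869 -2.91961005] 0.05171860307536517
```

View pics/w6.png

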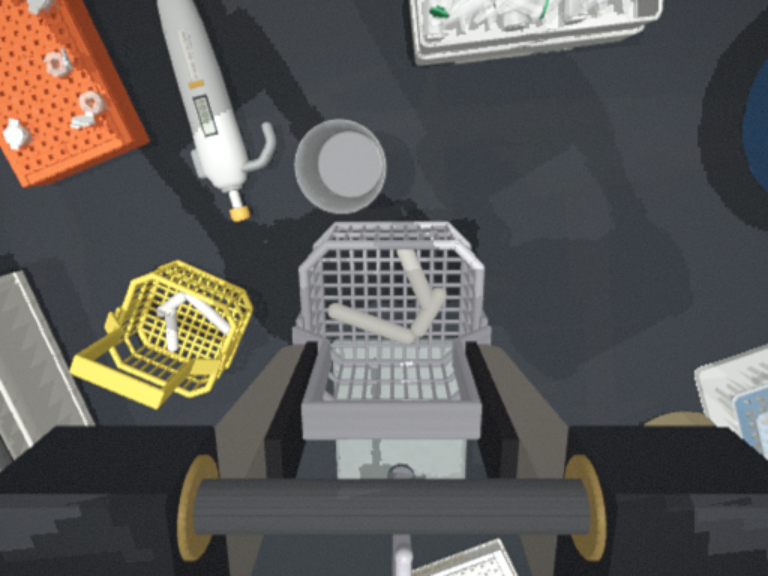

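Emit:
jog_arm(deltas="25 -2 0 0 40; 25 -3 -2 0 40; 20 -3 0 0 40; 12 -2 0 0 40; 5 0 0 0 40; 0 0 0 0 40; 0 0 0 0 40")

```text
time_s: 8.4
tcp_pos: [0.6054, 0.3631, 0.2182]
eef_rot: [0.214, 3.131, -0.007]
force: [0.5, -0.3, -2.3]
finger_gap: 0.0517
```

```bash
python3 - <<'E'
from h import *
c=cap('wrist','w7'); o=r.observe(); print(psi(),o['tcp_pos'],o['force'],o['finger_gap'])
np.set_printoptions(precision=1,suppress=True)
for p in([.589,.3657,.217],[.608,.363,.2]): print(proj(c,p)*1.5)
s=cap('scene'); cv2.imwrite('pics/s7c.png',cv2.resize(s['frame'][200:310,80:210],None,fx=6,fy=6,interpolation=2))
E
```

```text
-0.13612187052443078 [0.60527505 0.3631695  0.21826147] [ 0.60889813  0.35825486 -1.36976843] 0.051848527855899024
[393.7 322. ]
[393.3 353.9]
```

View pics/w7.png

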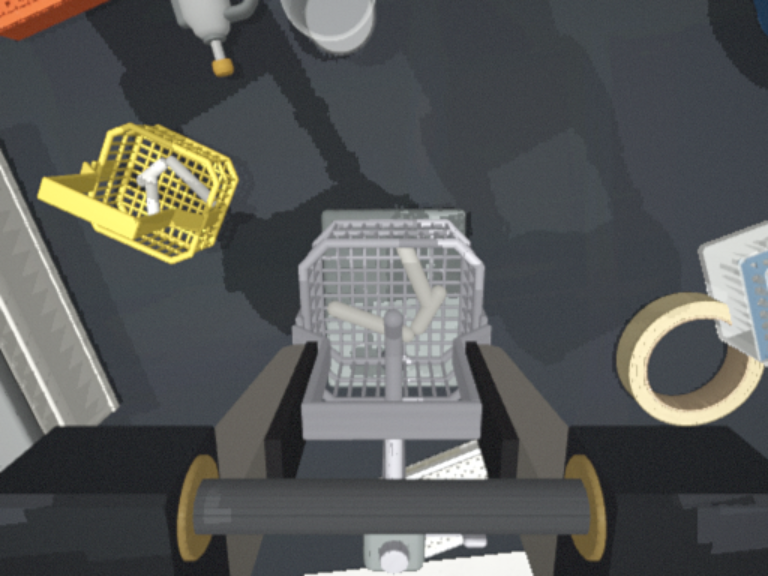

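View pics/s7c.png

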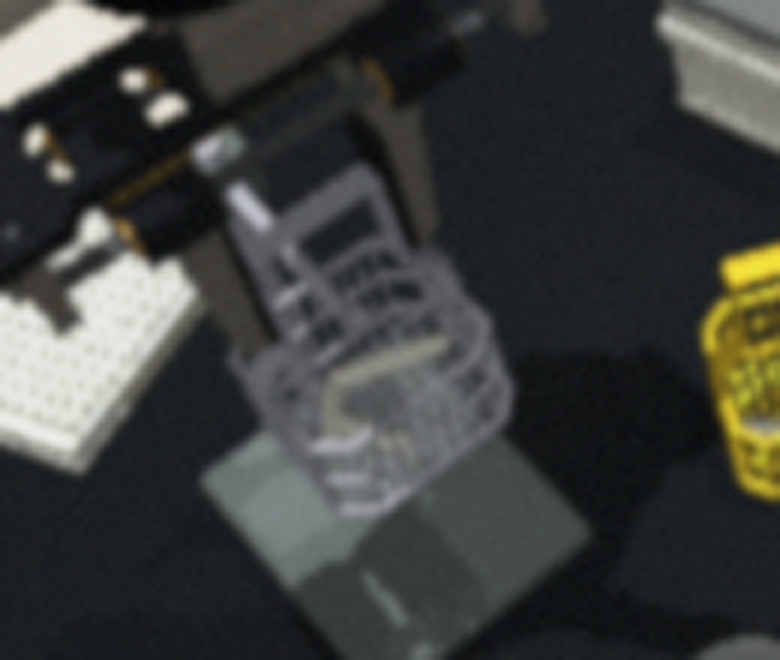

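The hook now passes through the handle opening, with its tip at (393,316). Next I'll lower until the load transfers.

Emit:
jog_arm(deltas="2 0 -15 0 40; 1 0 -15 0 40; 0 0 -10 0 40; 0 0 -4 0 40; 0 0 0 0 40; 0 0 0 0 40")

```text
time_s: 9.1
tcp_pos: [0.6059, 0.3636, 0.1684]
eef_rot: [-0.211, -3.134, 0.009]
force: [-0.1, 0.1, -1.3]
finger_gap: 0.0521
```

Emit:
jog_arm(deltas="0 0 -3 0 40; 0 0 0 0 40; 0 0 0 0 40")

```text
time_s: 9.4
tcp_pos: [0.6072, 0.3641, 0.1689]
eef_rot: [0.211, 3.13, -0.006]
force: [-0.1, 0.5, -3.4]
finger_gap: 0.0521
```

```bash
python3 - <<'E'
from h import *
np.set_printoptions(precision=3,suppress=True)
for i in range(4):
  c=cap('wrist'); o=r.observe(); print(o['tcp_pos'],o['force'],o['finger_gap'])
E
```

```text
[0.607 0.364 0.169] [-0.317  0.247 -2.728] 0.05169214844011472
[0.607 0.364 0.169] [ 1.372 -0.925 -1.892] 0.051883804570654196
[0.607 0.364 0.168] [ 0.037  0.019 -2.378] 0.051927183286756516
[0.607 0.364 0.168] [ 0.424  0.586 -2.409] 0.052099367838179804
```

Emit:
jog_arm(deltas="0 0 -5 0 40; 0 0 -3 0 40; 0 0 0 0 40")

```text
time_s: 9.9
tcp_pos: [0.6087, 0.3645, 0.1679]
eef_rot: [0.21, 3.125, -0.003]
force: [0.2, 0.3, -3.4]
finger_gap: 0.0515
```

```bash
python3 - <<'E'
from h import *
np.set_printoptions(precision=3,suppress=True)
for i in range(3):
  c=cap('wrist','w8'); o=r.observe(); print(o['tcp_pos'],o['force'],o['finger_gap'])
E
```

```text
[0.609 0.365 0.168] [-0.049  0.636 -3.292] 0.05152323533298896
[0.609 0.365 0.167] [-1.095  0.51   2.012] 0.05163160143952659
[0.609 0.365 0.167] [ 0.389 -0.065  0.772] 0.0518644358268093
```

View pics/w8.png

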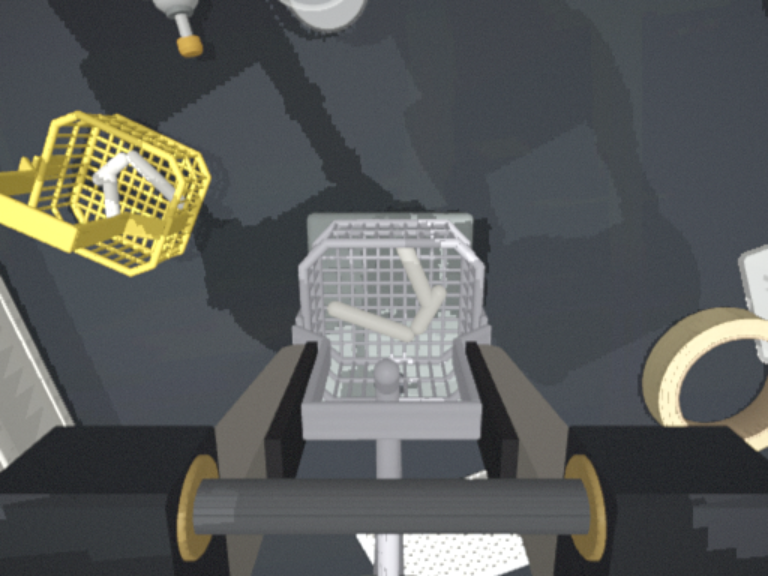

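The force has gone from -3 N to about +1 N, so the strap is on the hook. I'll press 2 mm more and then open.

Emit:
jog_arm(deltas="-1 -1 -3 0 40; 0 0 0 0 40; 0 0 0 0 40")

```text
time_s: 10.35
tcp_pos: [0.6092, 0.3648, 0.1674]
eef_rot: [0.209, 3.121, 0.002]
force: [-0.0, 0.6, 0.3]
finger_gap: 0.0516
```

Emit:
jog_arm(deltas="0 0 0 0 56; 0 0 0 0 60; 0 0 0 0 66; 0 0 0 0 74; 0 0 0 0 82; 0 0 0 0 88; 0 0 0 0 88; 0 0 0 0 88")

```text
time_s: 11.15
tcp_pos: [0.6086, 0.3643, 0.1655]
eef_rot: [0.21, 3.123, 0.0]
force: [0.3, 0.8, 0.9]
finger_gap: 0.0879
```

```bash
python3 - <<'E'
from h import *
np.set_printoptions(precision=3,suppress=True)
c=cap('wrist','w9'); o=r.observe(); print(o['tcp_pos'],o['force'],o['finger_gap'])
s=cap('scene'); cv2.imwrite('pics/s9c.png',cv2.resize(s['frame'][200:310,80:210],None,fx=6,fy=6,interpolation=2))
E
```

```text
[0.609 0.364 0.165] [-0.012 -0.591 -1.086] 0.08798984718917925
```

View pics/w9.png

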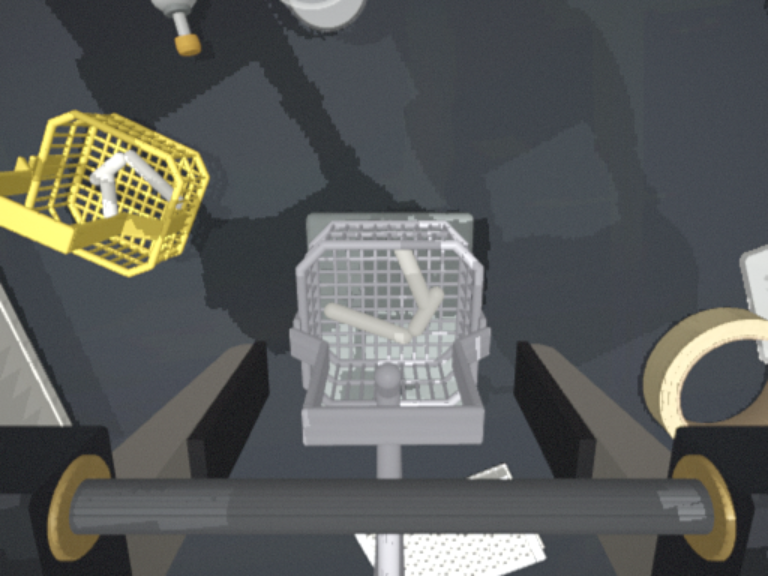

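View pics/s9c.png

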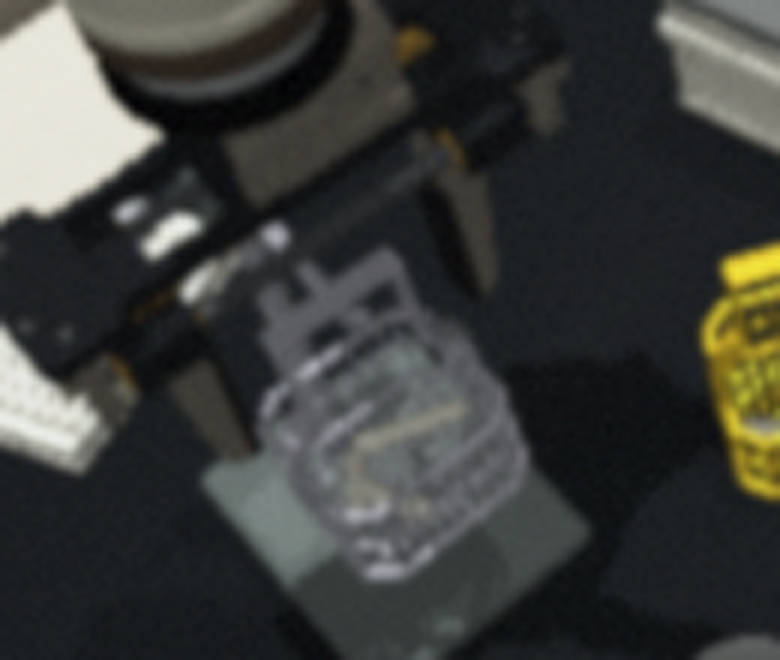

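The basket is hanging: the hook passes through the handle and the fingers are clear of it. I'll back straight up and check the wrist joint before turning for the bar.

Emit:
jog_arm(deltas="0 0 15 0 88; 0 0 25 0 88; 0 0 35 0 88; 0 0 40 0 88; 0 0 20 0 88; 0 0 0 0 88")

```text
time_s: 11.85
tcp_pos: [0.607, 0.3637, 0.3102]
eef_rot: [0.21, 3.122, 0.001]
force: [0.3, -0.3, 1.3]
finger_gap: 0.0878
```

```bash
python3 - <<'E'
from h import *
np.set_printoptions(precision=3,suppress=True)
c=cap('wrist','w10'); o=r.observe(); print(psi(),o['tcp_pos'],o['joint_pos'],o['force'],o['finger_gap'])
E
```

```text
-0.13396587215204384 [0.607 0.364 0.309] [ 0.372  0.465  1.037 -0.005  1.629 -1.065] [ 0.397  0.326 -0.151] 0.08783378937375058
```

View pics/w10.png

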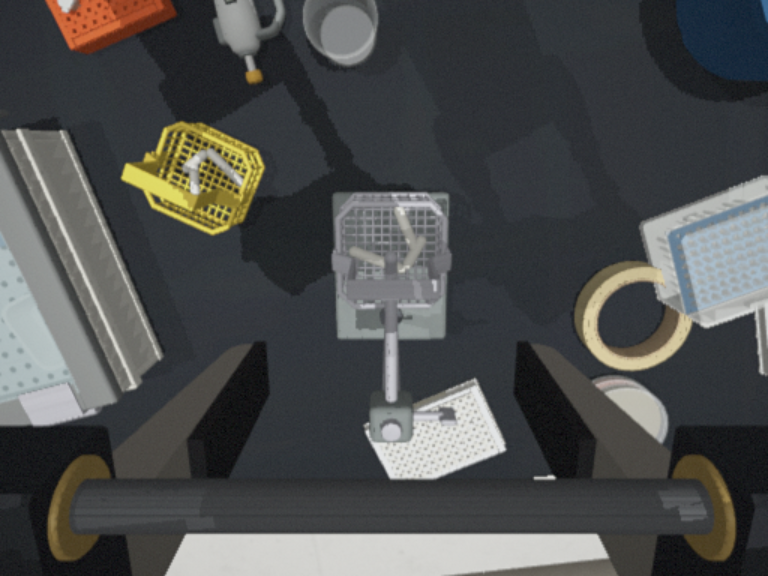

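The basket hangs on the hook at px (391,290). I'll move above the grip bar with a turn of about -1.3 rad, so that the jaws close across it.

Emit:
jog_arm(deltas="-8 -25 0 -0.1 88; -9 -33 0 -0.11 88; -9 -33 0 -0.11 88; -9 -33 0 -0.11 88; -9 -33 0 -0.11 88; -9 -33 0 -0.11 88; -9 -33 0 -0.11 88; -9 -33 0 -0.11 88; -9 -33 -5 -0.11 88; -9 -33 -10 -0.11 88; -5 -33 -10 -0.11 88; 0 -20 0 -0.06 70; 0 0 0 0 60; 0 0 0 0 60")

```text
time_s: 13.3
tcp_pos: [0.4954, -0.0234, 0.258]
eef_rot: [-2.061, -2.339, 0.024]
force: [0.5, 0.4, -0.7]
finger_gap: 0.0663
```

```bash
python3 - <<'E'
from h import *
np.set_printoptions(precision=3,suppress=True)
c=cap('wrist','w11'); o=r.observe(); print(psi(),o['tcp_pos'],o['joint_pos'],o['force'],o['finger_gap'])
E
```

```text
-1.4436873235209875 [ 0.495 -0.023  0.258] [-0.288 -0.053  1.731 -0.004  1.492 -0.415] [-0.498 -0.363 -0.907] 0.06184904230055813
```

View pics/w11.png

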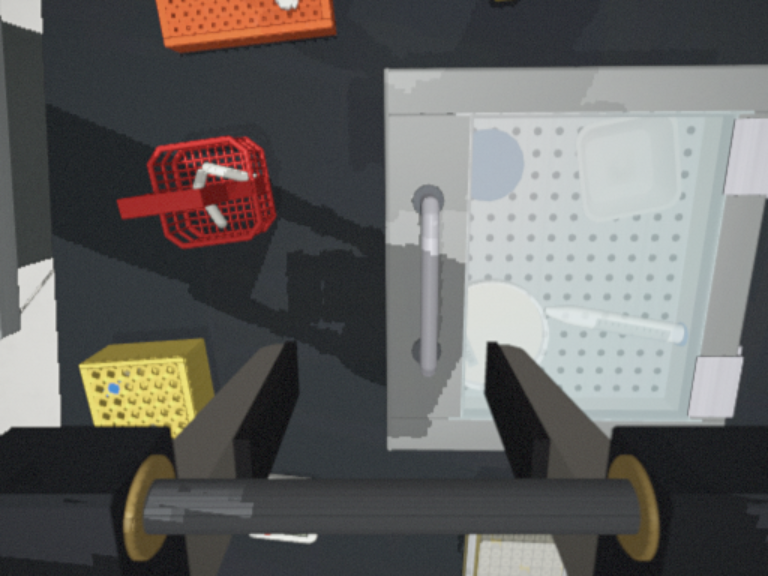

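```bash
python3 - <<'E'
from h import *
np.set_printoptions(precision=4,suppress=True)
c=r.capture('wrist'); o=r.observe(); t=o['tcp_pos']
w=lambda x,y:((x+.5)/1.5-.5,(y+.5)/1.5-.5)
cv2.imwrite('pics/w11c.png',cv2.resize(c['frame'][115:260,250:330],None,fx=4,fy=4,interpolation=2))
a,b=onz(c,*w(430,200),.143),onz(c,*w(428,366),.143)
print(a,b,(a+b)/2,np.linalg.norm(a-b)); d=b-a; print('psi wanted',np.arctan2(-d[0],-d[1])); print(t,psi(),proj(c,[t[0],t[1],.138])*1.5)
for x,y in((388,68),(387,449)): print(onz(c,*w(x,y),.102))
E
```

```text
[0.5073 0.0266 0.143 ] [ 0.5204 -0.07    0.143 ] [ 0.5138 -0.0217  0.143 ] 0.09755975054982019
psi wanted -0.13472626151507036
[ 0.4958 -0.0229  0.2585] -1.4429608965227956 [397.0979 282.0631]
[0.4742 0.0956 0.102 ]
[ 0.5051 -0.1546  0.102 ]
```

View pics/w11c.png

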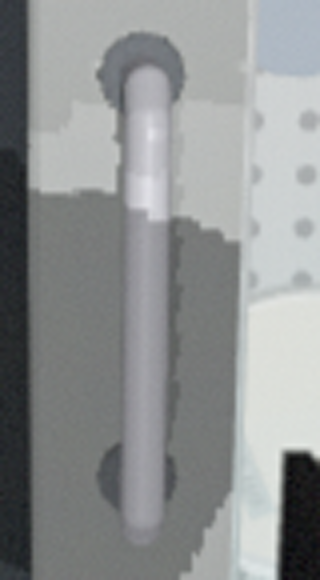

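The bar is centred at (0.514,-0.022) and the tool's yaw already fits. I'll shift +18 mm in x and descend.

Emit:
jog_arm(deltas="18 1 -10 0.005 60; 0 0 -30 0 60; 0 0 -30 0 60; 0 0 -25 0 60; 0 0 -5 0 60; 0 0 0 0 60; 0 0 0 0 60")

```text
time_s: 14.1
tcp_pos: [0.5168, -0.0148, 0.1584]
eef_rot: [-2.04, -2.365, 0.017]
force: [0.1, 0.5, -0.2]
finger_gap: 0.0601
```

```bash
python3 - <<'E'
from h import *
np.set_printoptions(precision=4,suppress=True)
c=cap('wrist','w12'); o=r.observe(); t=o['tcp_pos']; print(psi(),t,o['force'],o['finger_gap'],proj(c,[t[0],t[1],.138])*1.5)
E
```

```text
-1.4231488141842803 [ 0.5171 -0.0149  0.1588] [ 0.2606  0.1432 -0.0182] 0.060072768469580276 [392.7596 345.2926]
```

View pics/w12.png

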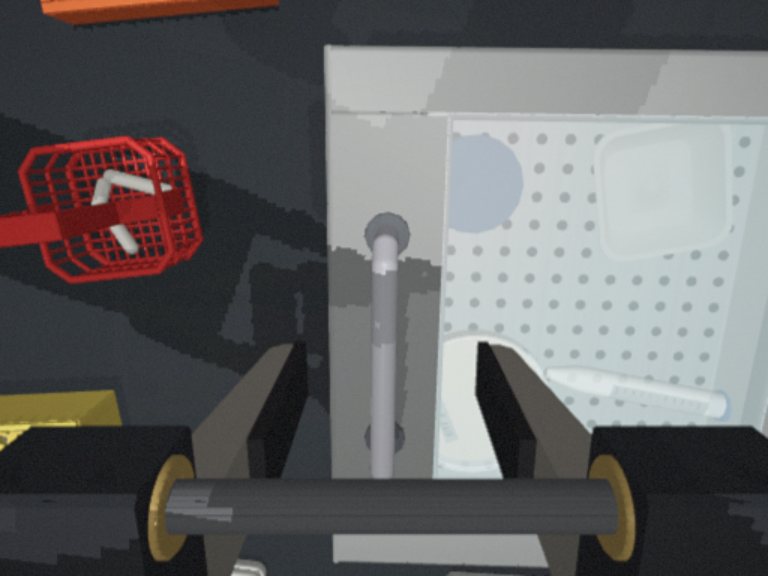

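Emit:
jog_arm(deltas="-4 -5 -20 -0.015 60; 0 -2 -15 0 60; 0 0 -6 0 60; 0 0 0 0 60; 0 0 0 0 60")

```text
time_s: 14.65
tcp_pos: [0.5184, -0.0229, 0.1245]
eef_rot: [-2.065, -2.361, 0.007]
force: [1.0, 1.0, -0.6]
finger_gap: 0.0601
```

```bash
python3 - <<'E'
from h import *
np.set_printoptions(precision=4,suppress=True)
c=cap('wrist','w13'); o=r.observe(); t=o['tcp_pos']; print(psi(),t,o['force'],o['finger_gap'],proj(c,[t[0],t[1],.138])*1.5)
E
```

```text
-1.4374587652619124 [ 0.5185 -0.0229  0.1246] [0.4349 0.3635 0.4277] 0.06030957451814128 [391.105  382.6159]
```

View pics/w13.png

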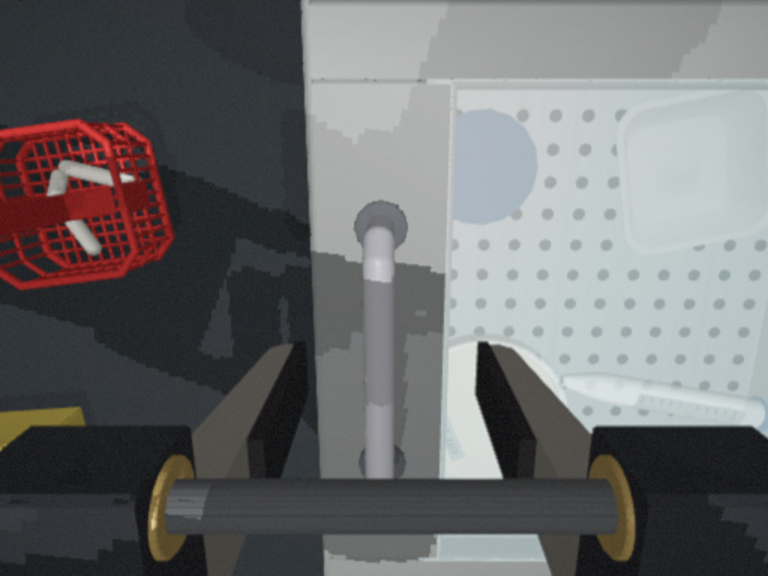

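Emit:
jog_arm(deltas="-5 1 -5 0 60; -2 0 -4 0 60; 0 0 0 0 40; 0 0 0 0 25; 0 0 0 0 18; 0 0 0 0 18", force=50)

```text
time_s: 15.3
tcp_pos: [0.5119, -0.0219, 0.1167]
eef_rot: [-2.067, -2.363, 0.005]
force: [0.5, 0.0, -1.1]
finger_gap: 0.0299
```

```bash
python3 - <<'E'
from h import *
np.set_printoptions(precision=4,suppress=True)
c=cap('wrist','w14'); o=r.observe(); t=o['tcp_pos']; print(psi(),t,o['force'],o['finger_gap'],proj(c,[t[0],t[1],.138])*1.5)
E
```

```text
-1.4370814511067633 [ 0.5119 -0.0218  0.1167] [-0.1998  0.735   0.0441] 0.026445741007327227 [390.9256 393.4578]
```

View pics/w14.png

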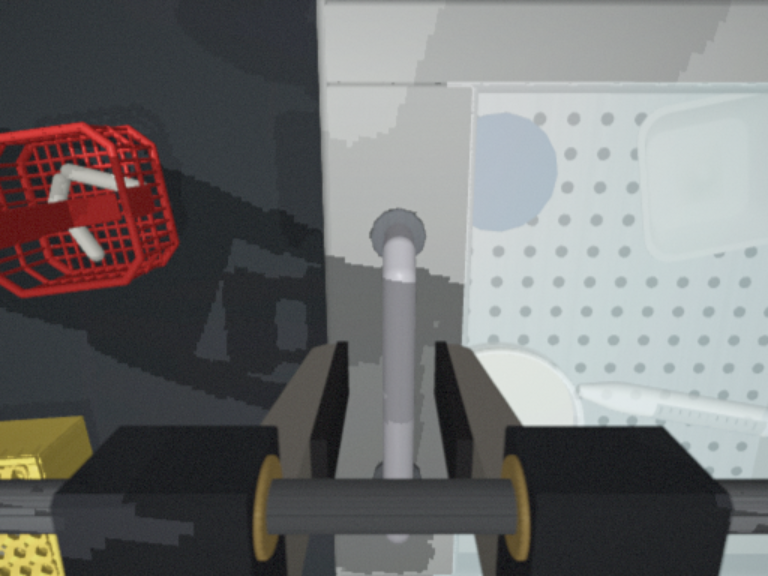

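The bar is now at px x 398 and the finger centre at 391, so the offset is 2–3 mm. I'll nudge by 2 mm and close.

Emit:
jog_arm(deltas="3 0 1 0 18; 0 0 0 0 18; 0 0 0 0 12; 0 0 0 0 5; 0 0 0 0 5; 0 0 0 0 5; 0 0 0 0 5", force=50)

```text
time_s: 16.05
tcp_pos: [0.5141, -0.0221, 0.1179]
eef_rot: [-2.065, -2.362, 0.009]
force: [-0.5, -0.1, 0.7]
finger_gap: 0.0084
```

```bash
python3 - <<'E'
from h import *
np.set_printoptions(precision=4,suppress=True)
c=cap('wrist'); o=r.observe(); t=o['tcp_pos']; print(psi(),t,o['force'],o['moment'],o['finger_gap'])
E
```

```text
-1.4368175526193205 [ 0.5141 -0.0221  0.1179] [-0.2795 -0.2383  0.2353] [-0.0939  0.1768  0.0079] 0.008377402416323922
```

Gripped. Now I'll pull up gently in small steps.

Emit:
jog_arm(deltas="0 0 2 0 5; 0 0 2 0 5")

```text
time_s: 16.3
tcp_pos: [0.5143, -0.022, 0.1191]
eef_rot: [-2.066, -2.362, 0.007]
force: [9.3, -2.3, -20.6]
finger_gap: 0.0085
```

Emit:
jog_arm(deltas="0 0 3 0 5; 0 0 3 0 5")

```text
time_s: 16.5
tcp_pos: [0.5143, -0.022, 0.1192]
eef_rot: [-2.068, -2.362, 0.005]
force: [11.5, -2.9, -21.6]
finger_gap: 0.0086
```

```bash
python3 - <<'E'
from h import *
np.set_printoptions(precision=4,suppress=True)
for i in range(3):
  c=cap('wrist','w15'); o=r.observe(); t=o['tcp_pos']; print(psi(),t,o['force'],o['moment'],o['finger_gap'])
E
```

```text
-1.4381686946190213 [ 0.5143 -0.022   0.1192] [ 10.3698  -1.6935 -20.7211] [-0.4844 -1.7576  0.0224] 0.008606032553960915
-1.4382017420312936 [ 0.5143 -0.022   0.1192] [  9.9214  -2.0473 -21.1556] [-0.5034 -1.7597  0.0119] 0.008460920056846096
-1.438210143019936 [ 0.5143 -0.022   0.1192] [ 10.8077  -2.434  -20.476 ] [-0.4299 -1.7081 -0.0318] 0.00794809591246633
```

View pics/w15.png

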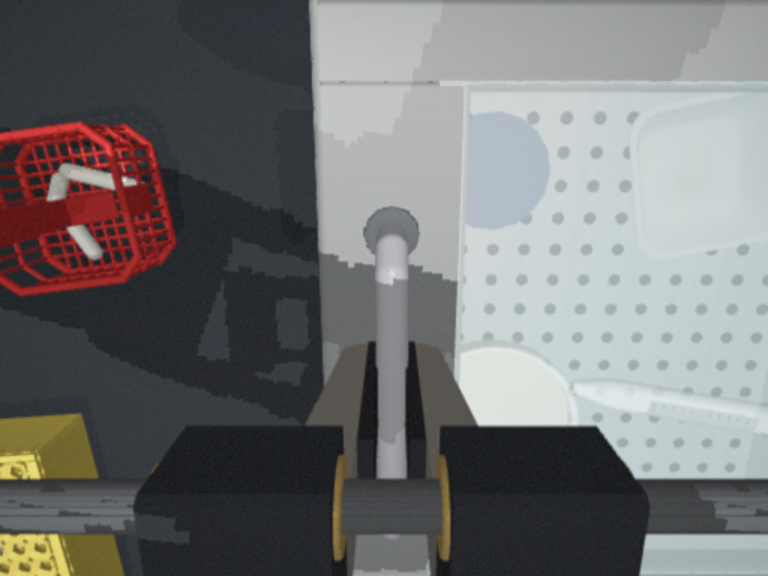

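The force is about 21 N and the lid hasn't moved, and an inward x reaction adds to it. I'll follow the hinge arc by adding a little +x and pull slightly more.

Emit:
jog_arm(deltas="2 0 3 0 5; 2 0 3 0 5")

```text
time_s: 16.85
tcp_pos: [0.5142, -0.022, 0.1192]
eef_rot: [-2.062, -2.355, 0.014]
force: [2.2, -2.9, -19.7]
finger_gap: 0.0084
```

Emit:
jog_arm(deltas="1 0 4 0 5; 1 0 4 0 5")

```text
time_s: 17.05
tcp_pos: [0.5143, -0.0219, 0.1203]
eef_rot: [-2.061, -2.352, 0.017]
force: [9.1, -3.3, -26.1]
finger_gap: 0.0086
```

Emit:
jog_arm(deltas="3 0 5 0 5; 3 0 5 0 5")

```text
time_s: 17.25
tcp_pos: [0.5159, -0.0217, 0.1263]
eef_rot: [-2.054, -2.345, 0.028]
force: [-7.0, -0.9, -1.7]
finger_gap: 0.0087
```

The seal broke: the pull dropped from 26 N to about 2 N with only around 8 mm of lift. I'll raise it along the arc to about 29 mm at the bar.

Emit:
jog_arm(deltas="0 0 5 0 5; 1 0 5 0 5; 2 0 5 0 5; 0 0 0 0 5")

```text
time_s: 17.65
tcp_pos: [0.5233, -0.0208, 0.1484]
eef_rot: [-2.059, -2.351, 0.016]
force: [-0.5, -0.6, -3.6]
finger_gap: 0.0083
```

Emit:
jog_arm(deltas="0 0 0 0 5; 0 0 0 0 5; 0 0 0 0 5")

```text
time_s: 17.95
tcp_pos: [0.5237, -0.0208, 0.1494]
eef_rot: [-2.059, -2.352, 0.015]
force: [0.6, 0.5, -4.6]
finger_gap: 0.0087
```

```bash
python3 - <<'E'
from h import *
np.set_printoptions(precision=4,suppress=True)
for i in range(3):
  c=cap('wrist','w16'); o=r.observe(); print(o['time_s'],o['tcp_pos'],o['force'],o['dq'],o['finger_gap'])
s=cap('scene','s16'); cv2.imwrite('pics/s16c.png',cv2.resize(s['frame'][130:250,180:310],None,fx=6,fy=5,interpolation=2))
t=cap('top','t16')
E
```

```text
18.0 [ 0.5237 -0.0208  0.1493] [-1.0599 -0.2676 -4.1831] [-0.0006  0.0028  0.0005  0.0005 -0.0001  0.0013] 0.00793587198026577
18.05 [ 0.5237 -0.0208  0.1493] [-0.9414 -1.015  -3.9135] [-0.0008  0.0028  0.0017  0.0016 -0.0001 -0.0008] 0.008637187564360958
18.1 [ 0.5237 -0.0208  0.1493] [ 0.9106 -0.2466 -4.362 ] [-0.0017 -0.0009 -0.0006  0.0001  0.0007 -0.    ] 0.008317987891956315
```

View pics/s16.png

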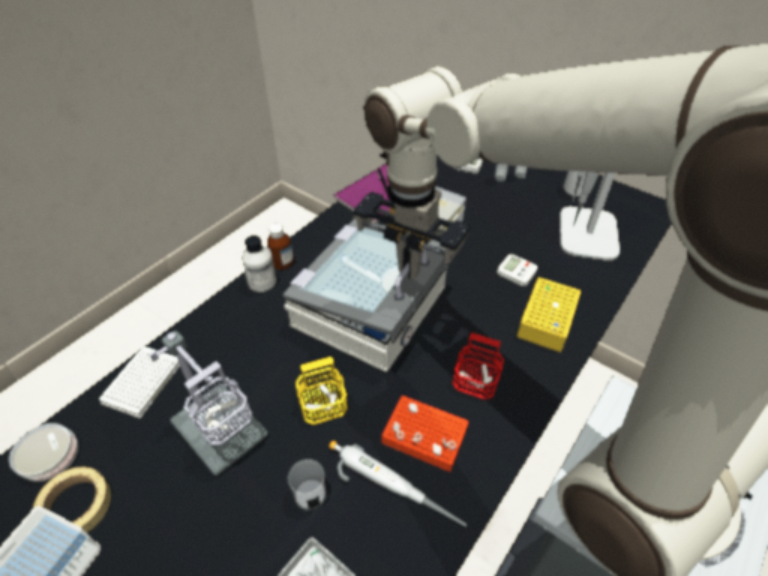

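View pics/s16c.png

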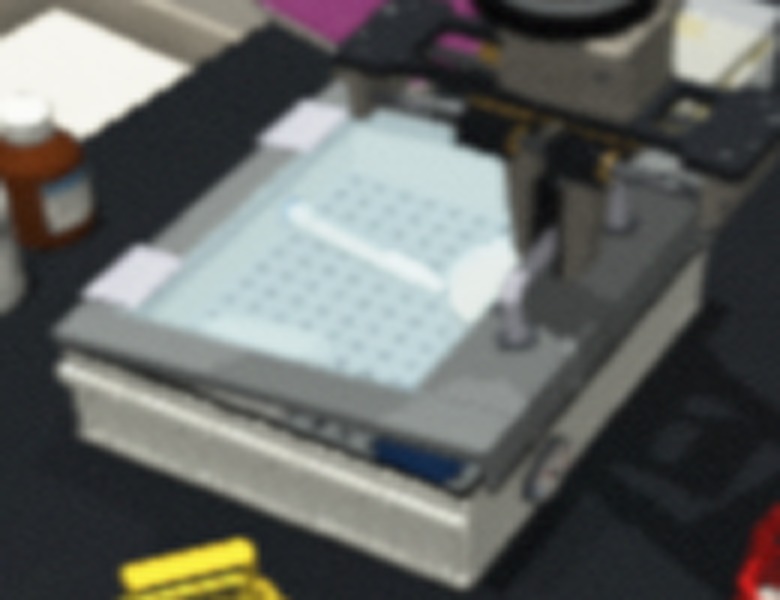

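View pics/w16.png

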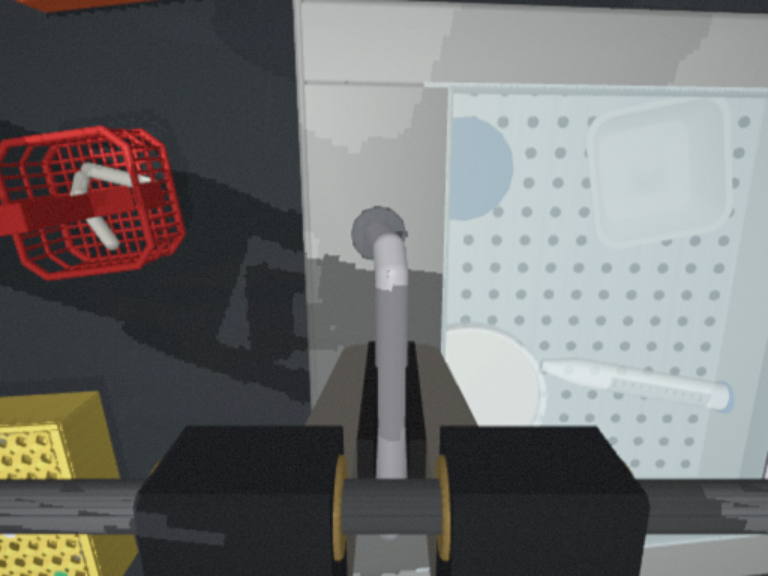

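```bash
python3 - <<'E'
from h import *
np.set_printoptions(precision=4,suppress=True)
s=r.capture('scene'); w=r.capture('wrist')
y=.134; X=np.array([np.cos(y),np.sin(y)]);Y=np.array([-np.sin(y),np.cos(y)])
# front-left top corner closed at (.4722,.0965,.102); hinge z .088, 0.238 behind
c0=np.array([.4722,.0965])
for th in(0,.1,.15,.2):
  x=.238-.238*np.cos(th)+.014*np.sin(th); z=.088+.014*np.cos(th)+.238*np.sin(th)
  p=proj(s,[*(c0+X*x),z]); print(th,'front lift mm',238*np.sin(th),'crop px',(p[0]-180)*6,(p[1]-130)*5)
E
python3 - <<'E'
import cv2
t=cv2.imread('pics/t16.png'); cv2.imwrite('pics/t16b.png',t)
E
```

```text
0 front lift mm 0.0 crop px 491.57211206477814 497.2548749175804
0.1 front lift mm 23.7603531619451 crop px 487.0313305547054 466.70562115179666
0.15 front lift mm 35.566275528716616 crop px 482.84973297087595 450.4997137468669
0.2 front lift mm 47.28330072922457 crop px 477.3683355770837 433.72514697447014
```

View pics/t16.png

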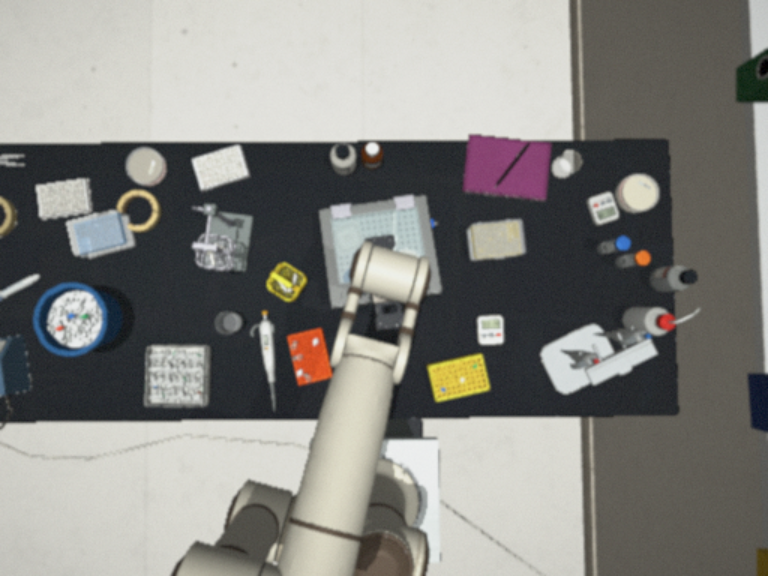

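The lid's front-left corner sits at about (487,457) in the crop, which puts the front edge roughly 30–36 mm up. The arm is still, the basket is hanging and the bystanders are in place. Handing in.

```bash
python3 - <<'E'
from h import *
print(r.job_done()); o=r.observe(); print(o['time_s'],o['tcp_pos'],o['force'],o['finger_gap'])
E
```

```text
the job is handed in; nothing more can be done
None
the job is handed in; nothing more can be done
```

I hung the basket on the stand's hook and let go of it. I then took the lid by its grip bar, broke the seal, and handed in with the lid still held just ajar, at about 18 s on the robot's clock.

- **Basket:** it was lifted upright by its handle. The last scene and top pictures show it hanging on the hook, and the other things on the bench looked unmoved.
- **Seal:** it gave way at about 26 N on the wrist sensor, which is above the stated 10–16 N. I put this down to the lid's weight plus some sideways force as I pulled, but I did not confirm it. When it broke, the lid jumped only a few millimetres, to about 8 mm up at the bar.
- **Lid:** my two checks of the front edge roughly agree and are well inside 2–5 cm. The bar's rise of about 31 mm gives about 36 mm at the front edge, and the corner in the scene picture gives about 30–36 mm. The load was steady at about 4 N, slightly over the stated 2–3 N, and the arm was still.
- **Grip:** the finger opening read about 8.4 mm on the 10 mm bar. I took that as soft pads or a sensor offset; I saw no slipping.

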